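# Index a sample under the microscope by counted clicks

## Robot

A 7-joint arm with a two-finger parallel gripper is mounted at the origin on the work surface. World frame = base frame: x ahead of the robot, y to its left, z up, the work surface at z = 0. Lengths are in m, angles in rad, forces in N, time in s.
With the tool pointing down it reaches from about 0.4 to 0.925 m from the base axis. Payload 5.6 kg.
Tool frame: the origin (TCP) lies at the very end of the fingers, on their centre line; the grasp point (between the pads) lies robot.tcp_to_grasp behind it (robot.tcp_to_grasp is the distance from the TCP to the grasp point, in m); z points along the fingers, x is the direction in which the jaws open and shut, and the axes are right-handed (so a half turn about z gives the same grasp; the last joint's range is limited). The gripper opens to 85 mm and grips with 20 to 120 N. Pads are 22 mm wide; open, the fingers measure 114 mm over their backs; the gripper's body (76 mm by 85 mm) begins 54 mm behind the grasp point. The pads swing forward as they close: fully open they stand 13 mm farther back than shut.
Start: joints at [1.06, 0.468, -0.012, 1.603, 0.006, 1.071, -0.056], TCP at [0.293, -0.58, 0.231] pointing down, gripper open.
Joint ranges: [-2.53, 2.53], [-0.31, 2.02], [-1.57, 1.55], [0.28, 2.44], [-1.29, 4.43], [0.15, 1.84], [-2.92, 2.92]. Speed limits (rad/s): [2.57, 2.57, 3.14, 3.14, 3.14, 3.14, 3.14].

## Interface

Orientations are given as a rotation vector (axis times angle).
In Python, from plant import robot gives the robot as it stands.
- The arm moves only by the tool servo_tool, never from a script. Its argument "series" is a list of rows, each an object with "dp": the shift along the tool's x, y, z in m, a list of three; "twist": the turn, a rotation vector about the tool's x, y, z in degrees, a list of three; "claw": the opening, from 0 (shut) to 1 (fully open). In form: [{"dp": [x, y, z], "twist": [wx, wy, wz], "claw": claw}, ...]. A call has 1 to 12 rows; each row is the pose to reach, as a shift and turn from the pose measured when the call began, along the tool's axes at that moment; what a row does not reach only later rows make up. A row lasts 1/8 s, in which the tool goes at most 62.5 mm and 10.7 degrees, less where a joint would pass 70% of its speed; a pose out of reach is approached as far as the arm can. A call with a gripper value outside its range is refused whole. The fingers move at their own pace and stop on an object; "squeeze" is the grip in N (left out, the last holds). Time passes only in rows, so rows that repeat a pose let the fingers close. It gives the time, the measured TCP pose, the force and the opening at its end, in the units of the state.
- robot.state(): the state, without advancing time (a new reading comes with each control period).
- robot.get_image(name): name is "side" or "top"; returns a dict with "frame" (384x512x3 uint8, red, green, blue), "fx", "fy", "cx", "cy" (pixels), "k1" (the pictures are not rectified: a ray, as slopes to the right and down, at radius r is drawn at 1 + k1 r^2 times it, then the intrinsics apply), "pose" (4x4, takes a point from camera to world coordinates). Camera axes: x right, y down, z forward; pixel columns grow to the right and rows downward; lengths in m; the calibration is good to about 2 mm. A picture is of the moment at which its call begins. There is no depth.
- robot.close_job(): hands the job in, once; it reports no verdict.
The state is a dict: "clock": time; "joints": joint angles; "qd": joint speeds; "joint_torque": joint torques, N m; "tcp_pos": TCP position; "tool_rot": TCP orientation; "wrist_force": force on the tool from outside, world axes, zero at the start; "ft_torque": the same for the moment, N m; "gripper_width": finger opening in m.
Only numpy, scipy, OpenCV 4.12 (cv2) and the standard library are available. Lean on these libraries where they do the work, as an engineer would, in place of code of your own. Each camera call takes 0.05 s, during which the arm holds its last target. There are 200 camera calls.

## Task

Turn the indexing dial's knob clockwise, back to its home stop, then set the aluminium block with the groove along its top gently into the low rectangular nest on the dial, and leave it there. Then turn the knob counter-clockwise exactly six clicks from the stop, without running past the sixth, so that the sample rests under the lens, and let go. Leave the other things on the bench where they are and do not knock the microscope.

Things in the scene. Friction and masses are not known exactly. Their poses are not given: they have to be found in the camera images.
- stage: fixed white round housing of the dial (diameter 170, 30 tall) that carries the microscope, all one unit. Origin on the bench on the dial's vertical axis; +x is the direction in which the nest lies when the dial is home. A stop post, 12 x 12 and 55 tall, stands 146 from the axis, 174 degrees counter-clockwise from +x
- dial (a joint): angle of the dial with knob and nest (rad): 0 at the home stop, growing counter-clockwise from above. A click is 20 degrees (0.349): a sprung ball holds the dial at each whole number of clicks, home being number 0. Turning takes up to 0.4 N m; let go within 6 degrees of a click, it settles there; half-way it may stick. Starts two, three or four clicks from home; six clicks (2.094) need two grasps
- knob_grip (a point): point on the dial's axis at which to grip its knob, 107 above the bench. The knob is a black upright bar 46 long, 14 thick and 36 tall (from 87 to 123 above the bench) on a stem in the middle of the dial; its x axis runs along the bar, towards the nest, so the fingers close along its y axis and it is turned about the vertical
- nest (a point): centre of the floor of the nest, on the top of the aluminium dial plate (diameter 270, its top 40 above the bench), 105 from the axis. The nest is a rectangle inside four dark ribs 4 thick and 4 high: 50 inside along its x axis (pointing away from the dial's axis) and 36 along y. It turns with the dial
- sample_mid (a point): centre of the sample, half-way up. The sample is an aluminium block 44 long (x) x 30 wide (y) x 34 tall, 75 to 145 g, with a groove 12 wide and 10 deep along its top, standing upright on the bench at the start. Its x axis must lie along the nest's x axis, either way round. Grip it across its width, with fingertips 6 or more above what it stands on, to clear the ribs
- sample: the same sample block; origin: centre of its underside
- lens (a point): bottom of the microscope's lens, 112 above the bench and 105 from the dial's axis, 120 degrees counter-clockwise from the home position of the nest. A sample in the nest passes 38 below it
- scope: the microscope: an upright with a head about 50 wide, reaching in to 85 from the dial's axis, from 190 to 235 above the bench, a black lens tube below it (diameter 34, from 112 up) and a black tube on top up to 340. Its post and foot stand beyond, 215 from the axis, on the lens's side. Fixed. Origin and axes as the stage
- plain_block: plain solid aluminium block 30 x 24 x 34, no groove; a bystander. Origin: centre of its underside
- puck: plain aluminium disc, diameter 32, 26 tall; a bystander. Origin: centre of its underside
- dropper: small amber jar with black cap, diameter 34, 52 tall; a bystander. Origin: centre of its underside
- glue: white plastic bottle with a blue label and black cap, diameter 54, 150 tall; a bystander. Origin: centre of its underside
- driver: screwdriver with black handle lying on the bench; a bystander. Origin on the bench under its middle, x towards the tip
- tape: roll of tape lying flat, diameter 84, 24 tall; a bystander. Origin: centre of its underside
- mug: white mug, diameter 80, 90 tall; a bystander. Origin: centre of its underside
There are look-alikes about, which are no part of the job. What is shaped like the sample but blue or red is not meant.

How it is judged:
By the outcome, as a careful person would: the job done as asked, in the order asked, and still so for the second after the job is handed in, with the robot touching nothing.
It also fails if it takes over 72 s, if anything falls off the work surface, if the arm or the gripper's body presses on something with over 40 N, if the wrist force passes 120 N, or if a joint passes its speed limit or range.

## Working session

There is one attempt and no reset: what is moved stays moved. The work goes in short steps, Python scripts to look and compute and a tool call to move; the robot and the scene stay as the last step left them, time stands still between calls to the robot, and variables do not carry over. Pictures are saved under pics/ and viewed, about 8 in all and at most 12, crops included, and the job is handed in when it is done.

Besides the shell and the picture viewer there is one more tool, called after "Request:" by a JSON object that holds its "method" and its "body", one argument or row to a line. servo_tool: Moves the arm, as the interface text tells. Its arguments: {"type":"object","properties":{"series":{"type":"array"},"squeeze":{"type":"number"}},"required":["series"]}

```bash
mkdir -p pics; ls; cat > h.py <<'E'
import numpy as np, cv2
from scipy.spatial.transform import Rotation as R
from plant import robot
def snap(n,save):
    im=robot.get_image(n); cv2.imwrite(f'pics/{save}.png',im['frame'][:,:,::-1])
    np.savez(f'pics/{save}.npz',**{k:im[k] for k in('frame','fx','fy','cx','cy','k1','pose')}); return im
def px2w(im,uv,z):
    out=[]
    for u,v in np.atleast_2d(uv):
        d=np.array([(u-im['cx'])/im['fx'],(v-im['cy'])/im['fy']]);s=d.copy()
        for _ in range(30): s=d/(1+im['k1']*(s@s))
        P=im['pose'];r=P[:3,:3]@np.array([*s,1]);o=P[:3,3]
        out.append(o+r*(z-o[2])/r[2])
    return np.array(out)
def w2px(im,p):
    P=np.array(im['pose']);c=(np.atleast_2d(p)-P[:3,3])@P[:3,:3];s=c[:,:2]/c[:,2:]
    s=s*(1+im['k1']*(s**2).sum(1,keepdims=True))
    return s*[im['fx'],im['fy']]+[im['cx'],im['cy']]
def crop(save,out,u0,v0,u1,v1,k):
    im=cv2.imread(f'pics/{save}.png')[v0:v1,u0:u1]
    cv2.imwrite(f'pics/{out}.png',cv2.resize(im,None,fx=k,fy=k,interpolation=cv2.INTER_CUBIC))
E
python3 - <<'E'
from h import *
for n in('top','side'):
    im=snap(n,n+'0'); print(n,im['fx'],im['k1'],np.round(im['pose'],3))
print(robot.state(),robot.tcp_to_grasp)
a=cv2.imread('pics/top0.png');cv2.imwrite('pics/top0b.png',cv2.resize(a,None,fx=1.5625,fy=1.5625,interpolation=cv2.INTER_CUBIC))
a=cv2.imread('pics/side0.png');cv2.imwrite('pics/side0b.png',cv2.resize(a,None,fx=1.5625,fy=1.5625,interpolation=cv2.INTER_CUBIC))
E
```

```text
pics
top 451.81892967421277 -0.1481266400045737 [[-0.066 -0.977  0.201  0.198]
 [-0.998  0.064 -0.015 -0.014]
 [ 0.002 -0.201 -0.98   1.389]
 [ 0.     0.     0.     1.   ]]
side 465.44319696897736 -0.1700747657752207 [[ 0.969 -0.161  0.185  0.228]
 [-0.246 -0.622  0.744 -0.988]
 [-0.005 -0.767 -0.642  0.937]
 [ 0.     0.     0.     1.   ]]
{'clock': 0.1, 'joints': array([ 1.06000762,  0.468318  , -0.01161025,  1.60352419,  0.00603885,
        1.07140548, -0.05630258]), 'qd': array([ 7.71809791e-04,  7.50347335e-05, -2.75368119e-04, -1.20719602e-03,
       -1.80328529e-04, -1.56605172e-04,  7.45876674e-04]), 'joint_torque': array([ 1.20015298e-03, -5.33519340e+01,  2.14697735e-02, -2.51967072e+01,
        1.14450243e-02,  4.29901265e-03,  4.76711637e-05]), 'tcp_pos': array([ 0.29280388, -0.57975445,  0.23041789]), 'tool_rot': array([-2.67516341e+00,  1.64577399e+00,  2.28077322e-03]), 'wrist_force': array([ 0.33873972, -0.41760313,  0.16182071]), 'ft_torque': array([ 0.02027091,  0.00195003, -0.03986855]), 'gripper_width': 0.08510829964906172} 0.0187
```

View pics/top0b.png

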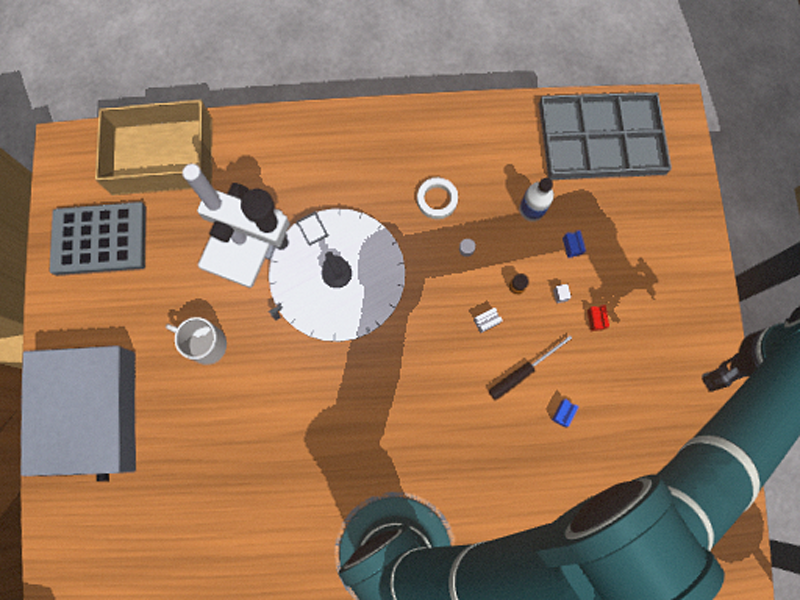

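View pics/side0b.png

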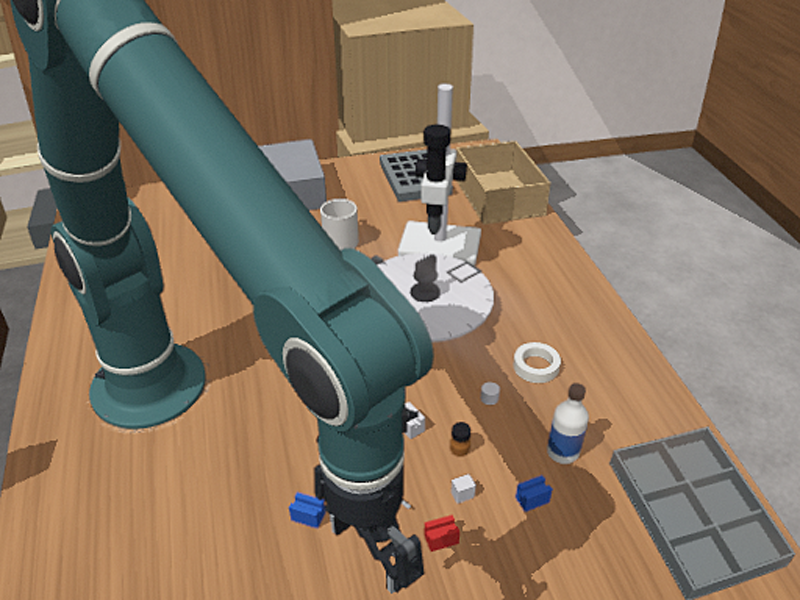

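The top view shows the dial centred near (337,274), the nest at (313,229), the stop post at (277,311), the lens at (280,240) and the grooved sample at (487,319), all in 1.56x pixels. I'll enlarge both the dial and the sample.

```bash
python3 - <<'E'
import cv2,numpy as np
a=cv2.imread('pics/top0.png')
A=cv2.resize(a[125:225,165:265],None,fx=5,fy=5,interpolation=cv2.INTER_CUBIC)
B=cv2.resize(a[180:230,290:340],None,fx=6,fy=6,interpolation=cv2.INTER_CUBIC)
c=np.zeros((500,800,3),np.uint8);c[:,:500]=A;c[:300,500:]=B
cv2.imwrite('pics/c1.png',c)
E
```

```text
(no output)
```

View pics/c1.png

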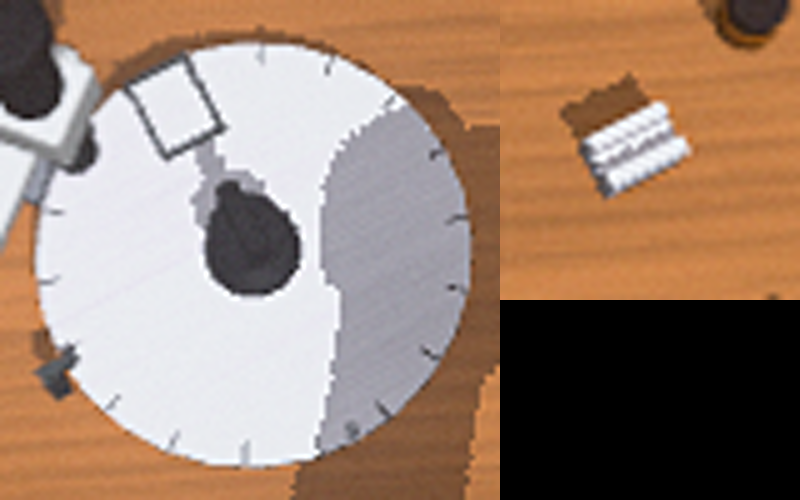

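The crop shows the dial disc spanning 35–471 by 42–467. The nest's outer corners are at (127,88), (183,55), (225,129) and (168,158). The sample's top runs from (583,147) and (663,100) to (691,152).

```bash
cat > m.py <<'E'
from h import *
im=dict(np.load('pics/top0.npz'))
f=lambda p,k=5,u=165,v=125:np.array([u+p[0]/k-.5+.5/k,v+p[1]/k-.5+.5/k])
ext=[(35,255),(471,250),(260,42),(250,467)]
e=px2w(im,[f(p) for p in ext],.04);print('dial',np.round(e,4)); 
from scipy.optimize import least_squares
rim=[(35,255),(471,250),(260,42),(250,467),(55,345),(440,145),(440,360),(110,95)]
w=px2w(im,[f(p) for p in rim],.04)[:,:2]
s=least_squares(lambda q:np.hypot(*(w-q).T)-.135,w.mean(0));c=s.x;print('c',c,s.fun)
n=px2w(im,[f(p) for p in[(127,88),(183,55),(225,129),(168,158)]],.044)[:,:2]
nc=n.mean(0);d=nc-c;print('nest',n,nc,np.hypot(*d),'ang',np.degrees(np.arctan2(d[1],d[0])), [np.hypot(*(n[i]-n[i-1])) for i in range(4)])
print('post',[(q:=px2w(im,f(p),z)[0,:2]-c,np.hypot(*q),np.degrees(np.arctan2(q[1],q[0]))) for p,z in[((62,358),.055),((55,395),0)]])
l=px2w(im,f((78,155)),.112)[0,:2]-c;print('lens',np.hypot(*l),np.degrees(np.arctan2(l[1],l[0])))
k=px2w(im,[f((228,183)),f((260,262))],.123)[:,:2];print('knob',k-c)
g=lambda p:f((p[0]-500,p[1]),6,290,180)
sm=px2w(im,[g(p) for p in[(583,147),(663,100),(691,152),(607,190)]],.034)[:,:2]
print('sample',sm,sm.mean(0),[(np.hypot(*v),np.degrees(np.arctan2(v[1],v[0]))) for v in(sm-np.roll(sm,1,0))])
E
python3 m.py
```

```text
dial [[ 0.5504  0.2159  0.04  ]
 [ 0.5357 -0.053   0.04  ]
 [ 0.6791  0.0703  0.04  ]
 [ 0.4098  0.0893  0.04  ]]
c [0.54470096 0.081576  ] [-5.56423170e-04 -8.43743132e-05 -9.95915368e-05  1.51868640e-04
 -9.74961932e-04 -1.14617807e-03 -2.17007951e-05  4.95226561e-04]
nest [[0.65316968 0.15466247]
 [0.6724506  0.11873903]
 [0.62215545 0.09443611]
 [0.60580011 0.13064081]] [0.63839396 0.1246196 ] 0.10310737375629635 ang 24.67457477089275 [np.float64(0.053112301311942195), np.float64(0.04077066879628174), np.float64(0.05585906142282901), np.float64(0.039727538262732884)]
post [(array([-0.06353173,  0.11709407]), np.float64(0.13321900118477095), np.float64(118.48292936490913)), (array([-0.07524869,  0.1310529 ]), np.float64(0.15111990807006243), np.float64(119.86382178700423))]
lens 0.10548861736437952 64.15389001169072
knob [[ 0.01960269  0.00614278]
 [-0.0289338  -0.01022961]]
sample [[ 0.43585085 -0.18294019]
 [ 0.45748147 -0.22606424]
 [ 0.42961317 -0.2378802 ]
 [ 0.41293113 -0.19322169]] [ 0.43396916 -0.21002658] [(np.float64(0.025120169825537397), np.float64(24.160408560394487)), (np.float64(0.048244875847568196), np.float64(-63.3620861017667)), (np.float64(0.030269773701579086), np.float64(-157.02340673663636)), (np.float64(0.04767256422936491), np.float64(110.48300962621673))]
```

```bash
cat > t.py <<'E'
import sys
from h import *
def tgt(x,y,z,yaw):
    s=robot.state();A=R.from_rotvec(s['tool_rot']);yw=np.radians(yaw)
    B=R.from_matrix(np.array([[np.cos(yw),np.sin(yw),0],[np.sin(yw),-np.cos(yw),0],[0,0,-1]]))
    dp=A.inv().apply(np.array([x,y,z])-s['tcp_pos']);tw=(A.inv()*B).as_rotvec(degrees=True)
    X=A.as_matrix()[:,0];print('now',s['clock'],np.round(s['tcp_pos'],4),'yaw',round(np.degrees(np.arctan2(X[1],X[0])),2),'j7',round(s['joints'][6],2),'w',round(s['gripper_width'],4),'F',np.round(s['wrist_force'],1),'T',np.round(s['ft_torque'],2))
    print('dp',np.round(dp,4),'twist',np.round(tw,2))
if __name__=='__main__':
    v=list(map(float,sys.argv[1:]))
    for i in range(0,len(v),4): tgt(*v[i:i+4])
E
python3 t.py .545 .0815 .2 -65.3 .545 .0815 .088 -65.3
```

```text
now 0.1 [ 0.2928 -0.5798  0.2304] yaw -63.2 j7 -0.06 w 0.0851 F [ 0.3 -0.4  0.2] T [ 0.02  0.   -0.04]
dp [-0.4765 -0.5233  0.0311] twist [0.01 0.09 2.1 ]
now 0.1 [ 0.2928 -0.5798  0.2304] yaw -63.2 j7 -0.06 w 0.0851 F [ 0.3 -0.4  0.2] T [ 0.02  0.   -0.04]
dp [-0.4763 -0.5233  0.1431] twist [0.01 0.09 2.1 ]
```

Request:
{"method": "servo_tool", "body": {
  "series": [
    {"dp": [-0.03, -0.03, 0.0], "twist": [0, 0, 0], "claw": 0.6},
    {"dp": [-0.07, -0.077, 0.0], "twist": [0, 0, 0.5], "claw": 0.6},
    {"dp": [-0.11, -0.12, 0.0], "twist": [0, 0, 1], "claw": 0.6},
    {"dp": [-0.15, -0.165, 0.0], "twist": [0, 0, 1], "claw": 0.6},
    {"dp": [-0.19, -0.21, 0.0], "twist": [0, 0, 1], "claw": 0.6},
    {"dp": [-0.23, -0.253, 0.0], "twist": [0, 0, 1.5], "claw": 0.6},
    {"dp": [-0.27, -0.297, 0.0], "twist": [0, 0, 2], "claw": 0.6},
    {"dp": [-0.31, -0.34, 0.0], "twist": [0, 0, 2.1], "claw": 0.6},
    {"dp": [-0.35, -0.385, 0.0], "twist": [0, 0, 2.1], "claw": 0.6},
    {"dp": [-0.39, -0.43, 0.01], "twist": [0, 0, 2.1], "claw": 0.6},
    {"dp": [-0.43, -0.472, 0.02], "twist": [0, 0, 2.1], "claw": 0.6},
    {"dp": [-0.46, -0.505, 0.03], "twist": [0, 0, 2.1], "claw": 0.6}
  ]
}}

```text
clock: 1.6
tcp_pos: [0.5364, 0.0612, 0.2006]
tool_rot: [-2.646, 1.692, 0.003]
wrist_force: [-0.3, 0.1, 0.0]
gripper_width: 0.0517
```

```bash
python3 t.py .545 .0815 .2 -65.3 .545 .0815 .088 -65.3
```

```text
now 1.6 [0.5364 0.0612 0.2006] yaw -65.2 j7 -1.44 w 0.0517 F [-0.3  0.1  0. ] T [-0.05  0.01 -0.03]
dp [-0.0148 -0.0164  0.0007] twist [0.01 0.12 0.1 ]
now 1.6 [0.5364 0.0612 0.2006] yaw -65.2 j7 -1.44 w 0.0517 F [-0.3  0.1  0. ] T [-0.05  0.01 -0.03]
dp [-0.0146 -0.0164  0.1127] twist [0.01 0.12 0.1 ]
```

Request:
{"method": "servo_tool", "body": {
  "series": [
    {"dp": [-0.008, -0.009, 0], "twist": [0, 0, -10], "claw": 0.6},
    {"dp": [-0.0148, -0.0164, 0], "twist": [0, 0, -20], "claw": 0.6},
    {"dp": [-0.0148, -0.0164, 0], "twist": [0, 0, -30], "claw": 0.6},
    {"dp": [-0.0148, -0.0164, 0], "twist": [0, 0, -40], "claw": 0.6},
    {"dp": [-0.0148, -0.0164, 0], "twist": [0, 0, -50], "claw": 0.6},
    {"dp": [-0.0148, -0.0164, 0], "twist": [0, 0, -60], "claw": 0.6},
    {"dp": [-0.0148, -0.0164, 0], "twist": [0, 0, -70], "claw": 0.6},
    {"dp": [-0.0148, -0.0164, 0], "twist": [0, 0, -80], "claw": 0.6},
    {"dp": [-0.0148, -0.0164, 0], "twist": [0, 0, -90], "claw": 0.6},
    {"dp": [-0.0148, -0.0164, 0], "twist": [0, 0, -100], "claw": 0.6},
    {"dp": [-0.0148, -0.0164, 0], "twist": [0, 0, -110], "claw": 0.6},
    {"dp": [-0.0148, -0.0164, 0], "twist": [0, 0, -120], "claw": 0.6}
  ]
}}

```text
clock: 3.1
tcp_pos: [0.5448, 0.0813, 0.2003]
tool_rot: [-2.783, -1.453, 0.001]
wrist_force: [0.0, -0.4, -0.2]
gripper_width: 0.0511
```

```bash
python3 t.py .545 .0815 .2 114.7 .545 .0815 .088 114.7
```

```text
now 3.1 [0.5448 0.0813 0.2003] yaw 55.12 j7 0.42 w 0.0511 F [ 0.  -0.4 -0.2] T [-0.06 -0.01 -0.04]
dp [0.0003 0.0001 0.0003] twist [ -0.12  -0.09 -59.58]
now 3.1 [0.5448 0.0813 0.2003] yaw 55.12 j7 0.42 w 0.0511 F [ 0.  -0.4 -0.2] T [-0.06 -0.01 -0.04]
dp [0.0002 0.0004 0.1123] twist [ -0.12  -0.09 -59.58]
```

Request:
{"method": "servo_tool", "body": {
  "series": [
    {"dp": [0, 0, 0], "twist": [0, 0, -10], "claw": 0.6},
    {"dp": [0, 0, 0], "twist": [0, 0, -20], "claw": 0.6},
    {"dp": [0, 0, 0], "twist": [0, 0, -30], "claw": 0.6},
    {"dp": [0, 0, 0.0], "twist": [0, 0, -40], "claw": 0.6},
    {"dp": [0, 0, 0.0], "twist": [0, 0, -50], "claw": 0.6},
    {"dp": [0, 0, 0.02], "twist": [0, 0, -59.6], "claw": 0.6},
    {"dp": [0, 0, 0.045], "twist": [0, 0, -59.6], "claw": 0.6},
    {"dp": [0, 0, 0.06], "twist": [0, 0, -59.6], "claw": 0.6},
    {"dp": [0, 0, 0.08], "twist": [0, 0, -59.6], "claw": 0.6},
    {"dp": [0, 0, 0.1], "twist": [0, 0, -59.6], "claw": 0.6},
    {"dp": [0, 0, 0.112], "twist": [0, 0, -59.6], "claw": 0.6},
    {"dp": [0, 0, 0.112], "twist": [0, 0, -59.6], "claw": 0.6}
  ]
}}

```text
clock: 4.6
tcp_pos: [0.544, 0.0816, 0.0874]
tool_rot: [-1.692, -2.643, 0.001]
wrist_force: [0.8, 0.6, 0.4]
gripper_width: 0.0509
```

Request:
{"method": "servo_tool", "body": {
  "series": [
    {"dp": [0, 0, 0], "twist": [0, 0, 0], "claw": 0.3},
    {"dp": [0, 0, 0], "twist": [0, 0, 0], "claw": 0.15},
    {"dp": [0, 0, 0], "twist": [0, 0, 0], "claw": 0},
    {"dp": [0, 0, 0], "twist": [0, 0, 0], "claw": 0},
    {"dp": [0, 0, 0], "twist": [0, 0, 0], "claw": 0}
  ],
  "squeeze": 40
}}

```text
clock: 5.22
tcp_pos: [0.5452, 0.081, 0.0885]
tool_rot: [-1.694, -2.645, -0.0]
wrist_force: [0.4, -3.4, 6.0]
gripper_width: 0.0132
```

```bash
python3 - <<'E'
from h import *
snap('side','side1');snap('top','top1')
a=cv2.imread('pics/side1.png');b=cv2.imread('pics/top1.png')
o=np.hstack([cv2.resize(a[90:220,210:340],(400,400),interpolation=2),cv2.resize(b[110:240,150:280],(400,400),interpolation=2)]);cv2.imwrite('pics/c2.png',o)
E
python3 t.py .545 .0815 .088 34.7
```

```text
now 5.325 [0.5453 0.081  0.0885] yaw 114.73 j7 1.2 w 0.0133 F [ 0.9 -2.4  6.8] T [-0.65 -0.18  0.18]
dp [ 0.0006 -0.      0.0005] twist [-6.000e-02 -2.000e-02  8.003e+01]
```

View pics/c2.png

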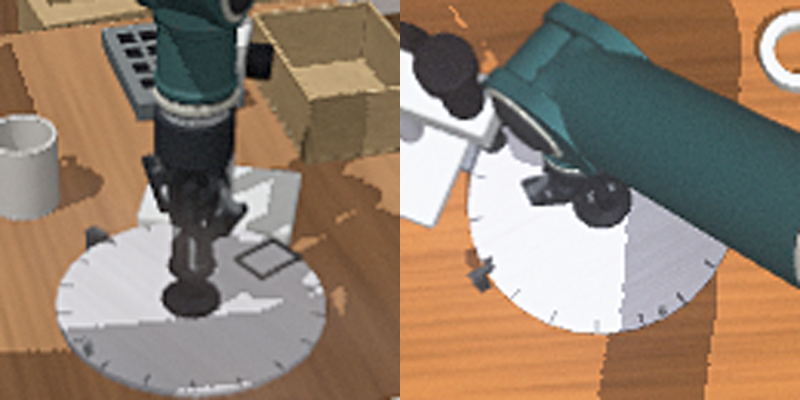

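The knob is gripped (13.3 mm) with the nest still at about 25°. The forearm now comes in from the −y side and the wrist is near the scope's head. Next is the clockwise turn.

Request:
{"method": "servo_tool", "body": {
  "series": [
    {"dp": [0, 0, 0], "twist": [0, 0, 7], "claw": 0},
    {"dp": [0, 0, 0], "twist": [0, 0, 14], "claw": 0},
    {"dp": [0, 0, 0], "twist": [0, 0, 21], "claw": 0},
    {"dp": [0, 0, 0], "twist": [0, 0, 28], "claw": 0},
    {"dp": [0, 0, 0], "twist": [0, 0, 35], "claw": 0},
    {"dp": [0, 0, 0], "twist": [0, 0, 42], "claw": 0},
    {"dp": [0, 0, 0], "twist": [0, 0, 49], "claw": 0},
    {"dp": [0, 0, 0], "twist": [0, 0, 56], "claw": 0},
    {"dp": [0, 0, 0], "twist": [0, 0, 63], "claw": 0},
    {"dp": [0, 0, 0], "twist": [0, 0, 69], "claw": 0},
    {"dp": [0, 0, 0], "twist": [0, 0, 75], "claw": 0},
    {"dp": [0, 0, 0], "twist": [0, 0, 78], "claw": 0}
  ],
  "squeeze": 50
}}

```text
clock: 6.82
tcp_pos: [0.5452, 0.0808, 0.0885]
tool_rot: [-2.982, -0.986, 0.0]
wrist_force: [0.7, -0.8, -0.1]
gripper_width: 0.0131
```

```bash
python3 t.py .545 .0815 .088 34.7;python3 -c "
from plant import robot;print(robot.state()['joints'].round(2))"
```

```text
now 6.825 [0.5452 0.0808 0.0885] yaw 36.59 j7 0.04 w 0.0131 F [ 0.7 -0.8 -0.1] T [-0.24 -0.19 -0.01]
dp [ 0.0002 -0.0007  0.0005] twist [-0.04  0.    1.89]
[ 0.26  0.58 -0.59  1.92  0.46  0.78  0.04]
```

Torque is near zero. I'll press a little further to find the stop.

Request:
{"method": "servo_tool", "body": {
  "series": [
    {"dp": [0, 0, 0], "twist": [0, 0, 2], "claw": 0},
    {"dp": [0, 0, 0], "twist": [0, 0, 4], "claw": 0},
    {"dp": [0, 0, 0], "twist": [0, 0, 4], "claw": 0}
  ]
}}

```text
clock: 7.2
tcp_pos: [0.5453, 0.0808, 0.0886]
tool_rot: [3.013, 0.887, -0.0]
wrist_force: [1.0, -2.2, 0.2]
gripper_width: 0.0133
```

```bash
python3 t.py .545 .0815 .088 34.7
```

```text
now 7.2 [0.5453 0.0808 0.0886] yaw 32.8 j7 -0.01 w 0.0133 F [ 1.  -2.2  0.2] T [-0.32 -0.18  1.59]
dp [ 0.0001 -0.0007  0.0006] twist [ 0.02  0.01 -1.9 ]
```

The reaction of 1.6 N·m shows the dial is against the home stop. I'll relax, release, rise and look down.

Request:
{"method": "servo_tool", "body": {
  "series": [
    {"dp": [0, 0, 0], "twist": [0, 0, -1.5], "claw": 0},
    {"dp": [0, 0, 0], "twist": [0, 0, -1.5], "claw": 0.6},
    {"dp": [0, 0, 0], "twist": [0, 0, -1.5], "claw": 0.6},
    {"dp": [0, 0, 0], "twist": [0, 0, -1.5], "claw": 0.6},
    {"dp": [0, 0, -0.02], "twist": [0, 0, -1.5], "claw": 0.6},
    {"dp": [0, 0, -0.05], "twist": [0, 0, -1.5], "claw": 0.6},
    {"dp": [0, 0, -0.09], "twist": [0, 0, -1.5], "claw": 0.6},
    {"dp": [0, 0, -0.12], "twist": [0, 0, -1.5], "claw": 0.7}
  ]
}}

```text
clock: 8.2
tcp_pos: [0.5458, 0.0814, 0.2117]
tool_rot: [3.001, 0.926, 0.004]
wrist_force: [0.9, -0.7, 0.5]
gripper_width: 0.0596
```

```bash
python3 t.py .434 -.21 .15 24
```

```text
now 8.2 [0.5458 0.0814 0.2117] yaw 34.3 j7 0.12 w 0.0596 F [ 0.9 -0.7  0.5] T [-0.04 -0.05  0.04]
dp [-0.2567  0.1776  0.0614] twist [ 0.07 -0.14 10.3 ]
```

```bash
python3 - <<'E'
from h import *
snap('side','side2');snap('top','top2')
a=cv2.imread('pics/side2.png');b=cv2.imread('pics/top2.png')
r=lambda i,x,y,n:cv2.resize(i[y:y+n,x:x+n],(400,400),interpolation=2)
im=dict(np.load('pics/side2.npz'));print(w2px(im,[[.434,-.21,.034],[.605,-.005,.044]]))
im=dict(np.load('pics/top2.npz'));print(w2px(im,[[.434,-.21,.034],[.605,-.005,.044]]))
o=np.hstack([r(b,165,125,100),r(b,290,180,50)])
cv2.imwrite('pics/c3.png',o)
E
```

```text
[[260.38146684 263.87787068]
 [298.75052253 200.18796332]]
[[312.25536362 204.10233674]
 [241.83818811 153.62955262]]
```

View pics/c3.png

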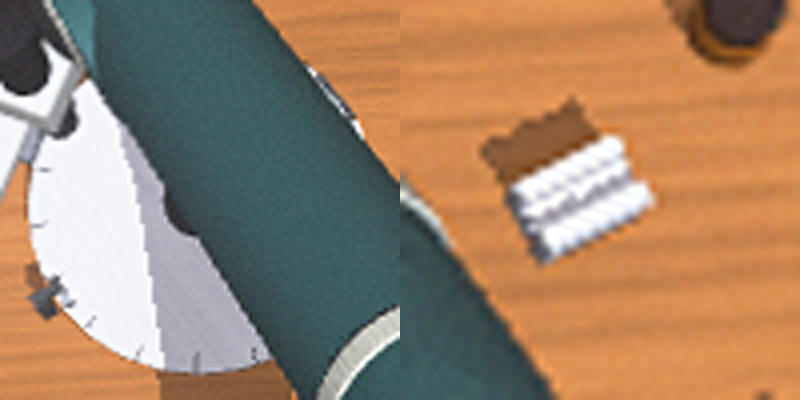

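The forearm hides the nest. The sample shows top corners at (513,185), (618,137), (655,195) and (548,250) in the right-hand crop, with its dark left end face visible. I'll fit the box to these.

```bash
python3 - <<'E'
from h import *
from scipy.optimize import least_squares
im=dict(np.load('pics/top2.npz'))
P=np.array([(513,185),(618,137),(655,195),(548,250),(541,266)])
uv=np.c_[290+(P[:,0]-400)/8,180+P[:,1]/8]-.5+1/16
def pr(q):
    c,s=np.cos(q[2]),np.sin(q[2])
    L=np.array([(-22,15,34),(22,15,34),(22,-15,34),(-22,-15,34),(-22,-15,0)])/1e3
    return w2px(im,np.c_[q[0]+L[:,0]*c-L[:,1]*s,q[1]+L[:,0]*s+L[:,1]*c,L[:,2]])
s=least_squares(lambda q:(pr(q)-uv).ravel(),[.434,-.21,np.radians(-66)],x_scale=[.01,.01,.1])
print(s.x[:2],np.degrees(s.x[2]),s.fun.reshape(-1,2).round(2))
E
python3 t.py .434 -.21 .15 24
```

```text
[ 0.4357734  -0.21095601] -67.09702520222562 [[ 0.2  -0.31]
 [-0.3  -0.64]
 [-0.31  0.71]
 [ 0.42  0.22]
 [-0.01  0.02]]
now 8.3 [0.5475 0.0819 0.2135] yaw 34.29 j7 0.12 w 0.0597 F [-0.3 -0.2  0.2] T [-0.01 -0.07  0.02]
dp [-0.2587  0.1769  0.0624] twist [ 0.2  -0.41 10.29]
```

Request:
{"method": "servo_tool", "body": {
  "series": [
    {"dp": [-0.02, 0.014, 0], "twist": [0, 0, 2], "claw": 0.75},
    {"dp": [-0.055, 0.038, 0], "twist": [0, 0, 4], "claw": 0.75},
    {"dp": [-0.095, 0.065, 0.01], "twist": [0, 0, 6], "claw": 0.75},
    {"dp": [-0.135, 0.092, 0.02], "twist": [0, 0, 8], "claw": 0.75},
    {"dp": [-0.175, 0.12, 0.04], "twist": [0, 0, 10], "claw": 0.75},
    {"dp": [-0.215, 0.148, 0.06], "twist": [0, 0, 11], "claw": 0.75},
    {"dp": [-0.245, 0.168, 0.08], "twist": [0, 0, 11.3], "claw": 0.75},
    {"dp": [-0.258, 0.1775, 0.1], "twist": [0, 0, 11.3], "claw": 0.75},
    {"dp": [-0.258, 0.1775, 0.12], "twist": [0, 0, 11.3], "claw": 0.75},
    {"dp": [-0.258, 0.1775, 0.133], "twist": [0, 0, 11.3], "claw": 0.75},
    {"dp": [-0.258, 0.1775, 0.133], "twist": [0, 0, 11.3], "claw": 0.75}
  ]
}}

```text
clock: 9.68
tcp_pos: [0.435, -0.2094, 0.0789]
tool_rot: [-3.078, -0.627, -0.01]
wrist_force: [0.8, 1.0, -0.3]
gripper_width: 0.064
```

```bash
python3 t.py .435 -.2105 .01 23
python3 - <<'E'
from h import *
snap('side','side3');snap('top','top3')
a=cv2.imread('pics/side3.png');b=cv2.imread('pics/top3.png')
r=lambda i,x,y,n:cv2.resize(i[y:y+n,x:x+n],(400,400),interpolation=2)
cv2.imwrite('pics/c4.png',np.hstack([r(b,165,125,100),r(a,210,215,100)]))
E
```

```text
now 9.675 [ 0.435  -0.2094  0.0789] yaw 23.03 j7 0.46 w 0.064 F [ 0.8  1.  -0.3] T [-0.02  0.04  0.04]
dp [-0.0008  0.0009  0.0688] twist [ 0.07 -0.37  0.03]
```

View pics/c4.png

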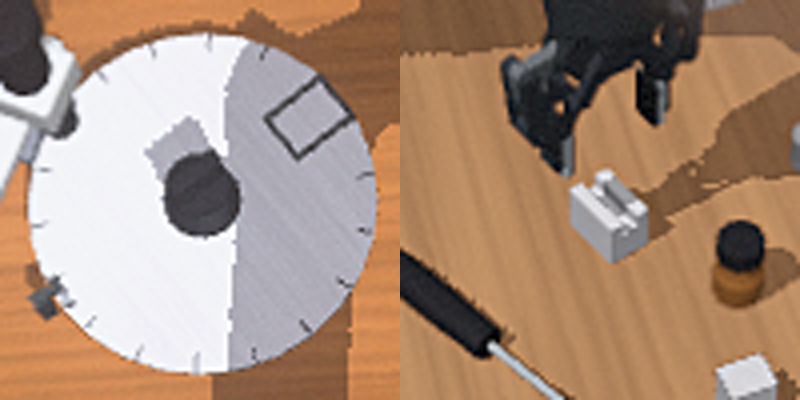

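The nest is now home, with outer corners at about (264,119), (318,77), (355,115) and (298,158) in the left crop. The open jaws straddle the sample. I'll grip it and measure the nest.

Request:
{"method": "servo_tool", "body": {
  "series": [
    {"dp": [-0.0008, 0.0009, 0.02], "twist": [0, -0.4, 0], "claw": 0.75},
    {"dp": [-0.0008, 0.0009, 0.04], "twist": [0, -0.4, 0], "claw": 0.75},
    {"dp": [-0.0008, 0.0009, 0.058], "twist": [0, -0.4, 0], "claw": 0.75},
    {"dp": [-0.0008, 0.0009, 0.069], "twist": [0, -0.4, 0], "claw": 0.75},
    {"dp": [-0.0008, 0.0009, 0.069], "twist": [0, -0.4, 0], "claw": 0.75},
    {"dp": [-0.0008, 0.0009, 0.069], "twist": [0, -0.4, 0], "claw": 0.5},
    {"dp": [-0.0008, 0.0009, 0.069], "twist": [0, -0.4, 0], "claw": 0.3},
    {"dp": [-0.0008, 0.0009, 0.069], "twist": [0, -0.4, 0], "claw": 0.2},
    {"dp": [-0.0008, 0.0009, 0.069], "twist": [0, -0.4, 0], "claw": 0.2},
    {"dp": [-0.0008, 0.0009, 0.069], "twist": [0, -0.4, 0], "claw": 0.2}
  ],
  "squeeze": 30
}}

```text
clock: 11.02
tcp_pos: [0.4367, -0.2112, 0.0116]
tool_rot: [3.075, 0.626, 0.004]
wrist_force: [-0.3, 0.7, 5.9]
gripper_width: 0.0289
```

```bash
python3 - <<'E'
from h import *
from scipy.optimize import least_squares
im=dict(np.load('pics/top3.npz'))
P=np.array([(264,119),(318,77),(355,115),(298,158)])
uv=np.c_[165+P[:,0]/4,125+P[:,1]/4]-.5+1/8
w=px2w(im,uv,.044)[:,:2];print(w.mean(0),[np.hypot(*(w[i]-w[i-1])).round(4) for i in range(4)])
d=(w[1]+w[2]-w[0]-w[3]);print('axis',np.degrees(np.arctan2(d[1],d[0])))
c=np.array([.5450,.0812]);v=w.mean(0)-c;print(np.hypot(*v),np.degrees(np.arctan2(v[1],v[0])))
for a in(-55,-55.5):print(c+.105*np.array([np.cos(np.radians(a)),np.sin(np.radians(a))]))
E
python3 t.py .435 -.2105 .12 34.6
```

```text
[ 0.60410802 -0.00488618] [np.float64(0.0411), np.float64(0.0538), np.float64(0.0423), np.float64(0.0559)]
axis -55.03021201237607
0.10442503970049992 -55.52594247034296
[ 0.60522553 -0.00481096]
[ 0.60447265 -0.00533325]
now 11.025 [ 0.4367 -0.2112  0.0116] yaw 23.03 j7 0.37 w 0.0289 F [-0.3  0.7  5.9] T [0.05 0.13 0.03]
dp [-0.0011 -0.0008 -0.1084] twist [  0.25  -0.08 -11.57]
```

Request:
{"method": "servo_tool", "body": {
  "series": [
    {"dp": [0, 0, -0.01], "twist": [0, 0, 0], "claw": 0.2},
    {"dp": [0, 0, -0.03], "twist": [0, 0, 0], "claw": 0.2},
    {"dp": [0, 0, -0.06], "twist": [0, 0, 0], "claw": 0.2},
    {"dp": [0, 0, -0.09], "twist": [0, 0, 0], "claw": 0.2},
    {"dp": [0, 0, -0.11], "twist": [0, 0, 0], "claw": 0.2},
    {"dp": [0, 0, -0.115], "twist": [0, 0, 0], "claw": 0.2}
  ]
}}

```text
clock: 11.78
tcp_pos: [0.4367, -0.2111, 0.1279]
tool_rot: [3.073, 0.626, 0.007]
wrist_force: [-0.7, -0.2, -1.9]
gripper_width: 0.0293
```

```bash
python3 t.py .6047 -.005 .12 34.8
```

```text
now 11.775 [ 0.4367 -0.2111  0.1279] yaw 23.02 j7 0.51 w 0.0293 F [-0.7 -0.2 -1.9] T [-0.06 -0.03 -0.01]
dp [ 0.2352 -0.1241  0.0079] twist [  0.37  -0.13 -11.78]
```

Request:
{"method": "servo_tool", "body": {
  "series": [
    {"dp": [0.015, -0.008, 0], "twist": [0, 0, 0], "claw": 0.2},
    {"dp": [0.04, -0.021, 0], "twist": [0.1, 0, -2], "claw": 0.2},
    {"dp": [0.07, -0.037, 0], "twist": [0.2, 0, -4], "claw": 0.2},
    {"dp": [0.1, -0.053, 0], "twist": [0.3, -0.1, -6], "claw": 0.2},
    {"dp": [0.13, -0.069, 0], "twist": [0.3, -0.1, -8], "claw": 0.2},
    {"dp": [0.16, -0.084, 0], "twist": [0.3, -0.1, -10], "claw": 0.2},
    {"dp": [0.19, -0.1, 0], "twist": [0.3, -0.1, -11], "claw": 0.2},
    {"dp": [0.215, -0.1135, 0], "twist": [0.3, -0.1, -11.8], "claw": 0.2},
    {"dp": [0.23, -0.1215, 0.01], "twist": [0.3, -0.1, -11.8], "claw": 0.2},
    {"dp": [0.235, -0.124, 0.02], "twist": [0.3, -0.1, -11.8], "claw": 0.2},
    {"dp": [0.235, -0.124, 0.03], "twist": [0.3, -0.1, -11.8], "claw": 0.2},
    {"dp": [0.235, -0.124, 0.03], "twist": [0.3, -0.1, -11.8], "claw": 0.2}
  ]
}}

```text
clock: 13.28
tcp_pos: [0.6032, -0.0066, 0.0963]
tool_rot: [2.998, 0.938, -0.004]
wrist_force: [0.3, 0.8, -0.1]
gripper_width: 0.0295
```

```bash
python3 t.py .6047 -.005 .064 34.8
python3 - <<'E'
from h import *
snap('side','side4');snap('top','top4')
a=cv2.imread('pics/side4.png');b=cv2.imread('pics/top4.png')
r=lambda i,x,y,n:cv2.resize(i[y:y+n,x:x+n],(400,400),interpolation=2)
cv2.imwrite('pics/c5.png',np.hstack([r(b,190,115,80),r(a,260,155,80)]))
E
```

```text
now 13.275 [ 0.6032 -0.0066  0.0963] yaw 34.74 j7 0.22 w 0.0295 F [ 0.3  0.8 -0.1] T [-0.03 -0.02  0.01]
dp [ 0.0022 -0.0005  0.0323] twist [ 0.01  0.14 -0.06]
```

View pics/c5.png

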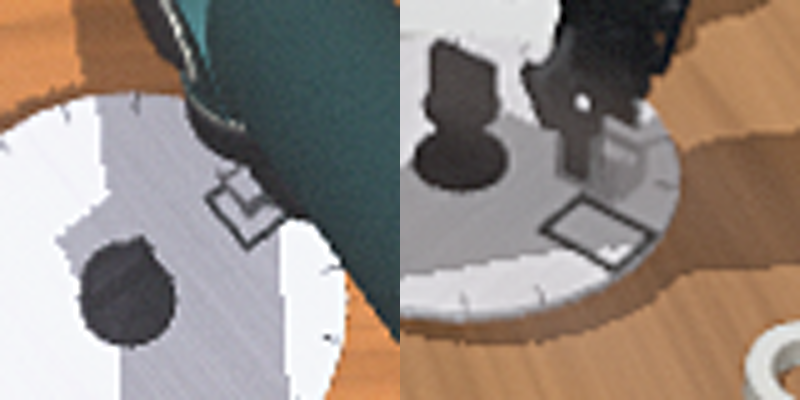

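The block hovers over the nest with its axes aligned. I'll lower it to just above the ribs and look again.

Request:
{"method": "servo_tool", "body": {
  "series": [
    {"dp": [0.0015, -0.0005, 0.01], "twist": [0, 0.1, 0], "claw": 0.2},
    {"dp": [0.0022, -0.0005, 0.02], "twist": [0, 0.1, 0], "claw": 0.2},
    {"dp": [0.0022, -0.0005, 0.028], "twist": [0, 0.1, 0], "claw": 0.2},
    {"dp": [0.0022, -0.0005, 0.036], "twist": [0, 0.1, 0], "claw": 0.2},
    {"dp": [0.0022, -0.0005, 0.0365], "twist": [0, 0.1, 0], "claw": 0.2}
  ]
}}

```text
clock: 14.0
tcp_pos: [0.6053, -0.0046, 0.0603]
tool_rot: [2.998, 0.938, 0.001]
wrist_force: [0.7, -0.4, -2.2]
gripper_width: 0.0297
```

```bash
python3 t.py .6047 -.005 .0516 34.8
python3 - <<'E'
from h import *
s=snap('side','side5');t=snap('top','top5')
a=cv2.imread('pics/side5.png');b=cv2.imread('pics/top5.png')
r=lambda i,x,y,n:cv2.resize(i[y:y+n,x:x+n],(400,400),interpolation=2)
o=np.hstack([r(b,217,130,50),r(a,270,170,50)])
# overlay predicted nest outline (outer, z=.044) as thin dots
yw=np.radians(-55.2);L=np.array([(-29,22),(29,22),(29,-22),(-29,-22)])/1e3
W=np.c_[.6047+L[:,0]*np.cos(yw)-L[:,1]*np.sin(yw),-.005+L[:,0]*np.sin(yw)+L[:,1]*np.cos(yw),np.full(4,.044)]
for im,u0,v0,off in((t,217,130,0),(s,270,170,400)):
    for p in w2px(im,W): cv2.circle(o,(int((p[0]+.5-u0)*8)+off,int((p[1]+.5-v0)*8)),2,(0,0,255),-1)
cv2.imwrite('pics/c6.png',o)
E
```

```text
now 14.0 [ 0.6053 -0.0046  0.0603] yaw 34.75 j7 0.19 w 0.0297 F [ 0.7 -0.4 -2.2] T [ 0.01 -0.01  0.01]
dp [-0.0007 -0.0001  0.0087] twist [ 0.03 -0.02 -0.05]
```

View pics/c6.png

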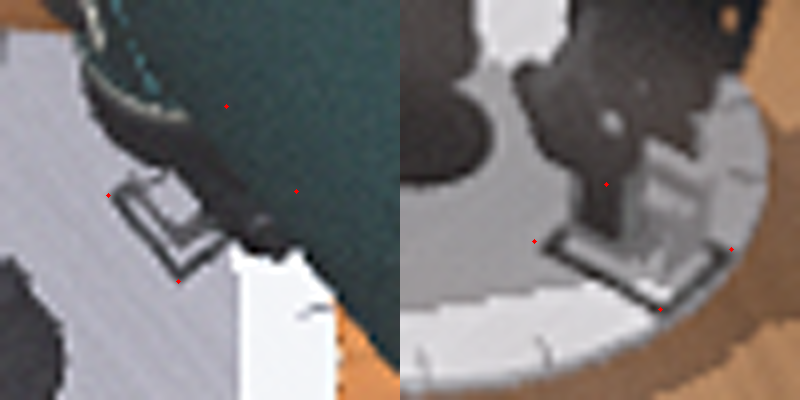

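The predicted nest outline (red) matches the ribs to about 1–2 mm, and the block is inside it. I'll lower slowly.

Request:
{"method": "servo_tool", "body": {
  "series": [
    {"dp": [-0.0005, 0, 0.002], "twist": [0, 0, 0], "claw": 0.2},
    {"dp": [-0.0005, 0, 0.004], "twist": [0, 0, 0], "claw": 0.2},
    {"dp": [-0.0005, 0, 0.0055], "twist": [0, 0, 0], "claw": 0.2},
    {"dp": [-0.0005, 0, 0.007], "twist": [0, 0, 0], "claw": 0.2},
    {"dp": [-0.0005, 0, 0.008], "twist": [0, 0, 0], "claw": 0.2},
    {"dp": [-0.0005, 0, 0.0085], "twist": [0, 0, 0], "claw": 0.2},
    {"dp": [-0.0005, 0, 0.0085], "twist": [0, 0, 0], "claw": 0.2}
  ]
}}

```text
clock: 14.98
tcp_pos: [0.6055, -0.0048, 0.0526]
tool_rot: [2.997, 0.938, 0.003]
wrist_force: [0.6, -0.9, -2.2]
gripper_width: 0.0297
```

```bash
python3 t.py .6047 -.005 .0516 34.8
```

```text
now 14.975 [ 0.6055 -0.0048  0.0526] yaw 34.75 j7 0.18 w 0.0297 F [ 0.6 -0.9 -2.2] T [-0.01  0.03 -0.03]
dp [-0.0008 -0.0003  0.001 ] twist [ 0.08 -0.09 -0.05]
```

It is below rib height with no contact, so it is inside the nest. Last millimetres:

Request:
{"method": "servo_tool", "body": {
  "series": [
    {"dp": [0, 0, 0.0007], "twist": [0, 0, 0], "claw": 0.2},
    {"dp": [0, 0, 0.0014], "twist": [0, 0, 0], "claw": 0.2},
    {"dp": [0, 0, 0.002], "twist": [0, 0, 0], "claw": 0.2},
    {"dp": [0, 0, 0.002], "twist": [0, 0, 0], "claw": 0.2}
  ]
}}

```text
clock: 15.48
tcp_pos: [0.6059, -0.0046, 0.0516]
tool_rot: [2.997, 0.938, 0.004]
wrist_force: [-1.7, -0.0, 5.8]
gripper_width: 0.0293
```

```bash
python3 t.py .6047 -.005 .0516 34.8
```

```text
now 15.475 [ 0.6059 -0.0046  0.0516] yaw 34.76 j7 0.18 w 0.0293 F [-1.7 -0.   5.8] T [-0.09  0.46 -0.  ]
dp [-0.0012 -0.0004 -0.    ] twist [ 0.11 -0.12 -0.04]
```

It is seated at exactly the expected height. I'll release and rise.

Request:
{"method": "servo_tool", "body": {
  "series": [
    {"dp": [0, 0, -0.0005], "twist": [0, 0, 0], "claw": 0.4},
    {"dp": [0, 0, -0.0005], "twist": [0, 0, 0], "claw": 0.55},
    {"dp": [0, 0, -0.0005], "twist": [0, 0, 0], "claw": 0.6},
    {"dp": [0, 0, -0.0005], "twist": [0, 0, 0], "claw": 0.6},
    {"dp": [0, 0, -0.015], "twist": [0, 0, 0], "claw": 0.6},
    {"dp": [0, 0, -0.04], "twist": [0, 0, 0], "claw": 0.6},
    {"dp": [0, 0, -0.08], "twist": [0, 0, 0], "claw": 0.6},
    {"dp": [0, 0, -0.12], "twist": [0, 0, 0], "claw": 0.6},
    {"dp": [0, 0, -0.15], "twist": [0, 0, 0], "claw": 0.6},
    {"dp": [0, 0, -0.155], "twist": [0, 0, 0], "claw": 0.6}
  ]
}}

```text
clock: 16.73
tcp_pos: [0.6068, -0.0043, 0.2098]
tool_rot: [2.995, 0.938, 0.012]
wrist_force: [-0.6, 0.5, -0.1]
gripper_width: 0.0514
```

```bash
python3 t.py .545 .0813 .2 34.8  .545 .0813 .088 34.8
python3 - <<'E'
from h import *
s=snap('side','side6')
a=cv2.imread('pics/side6.png')
cv2.imwrite('pics/c7.png',cv2.resize(a[120:240,200:360],None,fx=5,fy=5,interpolation=2))
print(robot.state()['joints'].round(2))
E
```

```text
now 16.725 [ 0.6068 -0.0043  0.2098] yaw 34.76 j7 0.29 w 0.0514 F [-0.6  0.5 -0.1] T [0.01 0.04 0.  ]
dp [-0.0021 -0.1056  0.0093] twist [ 0.3  -0.36 -0.04]
now 16.725 [ 0.6068 -0.0043  0.2098] yaw 34.76 j7 0.29 w 0.0514 F [-0.6  0.5 -0.1] T [0.01 0.04 0.  ]
dp [-0.0028 -0.1062  0.1213] twist [ 0.3  -0.36 -0.04]
[ 0.41  0.5  -0.62  1.71  0.33  1.03  0.29]
```

View pics/c7.png

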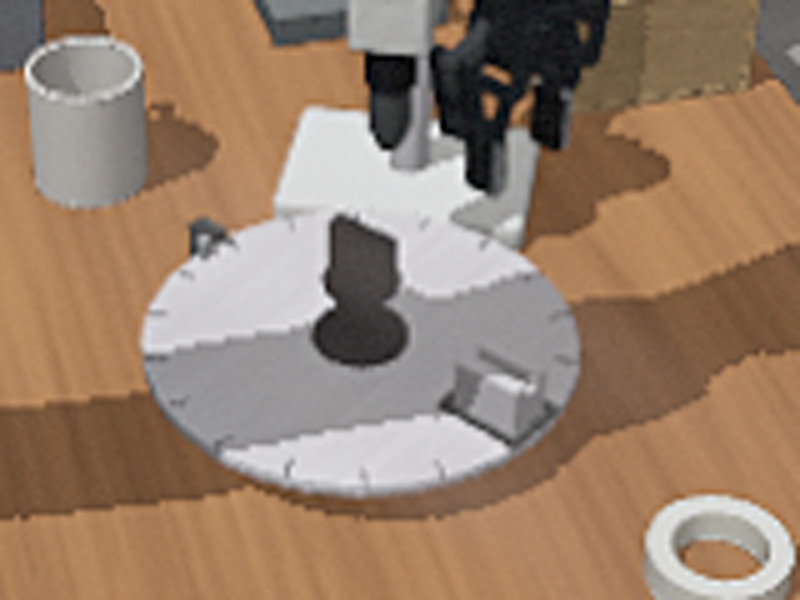

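The sample stands upright in the nest at (500,395), and the stage and bystanders are undisturbed. Now to the knob.

Request:
{"method": "servo_tool", "body": {
  "series": [
    {"dp": [0, -0.02, 0], "twist": [0, 0, 0], "claw": 0.6},
    {"dp": [-0.001, -0.05, 0.0], "twist": [0.2, -0.2, 0], "claw": 0.6},
    {"dp": [-0.002, -0.08, 0.005], "twist": [0.3, -0.4, 0], "claw": 0.6},
    {"dp": [-0.0025, -0.1, 0.015], "twist": [0.3, -0.4, 0], "claw": 0.6},
    {"dp": [-0.0028, -0.106, 0.03], "twist": [0.3, -0.4, 0], "claw": 0.6},
    {"dp": [-0.0028, -0.106, 0.05], "twist": [0.3, -0.4, 0], "claw": 0.6},
    {"dp": [-0.0028, -0.106, 0.075], "twist": [0.3, -0.4, 0], "claw": 0.6},
    {"dp": [-0.0028, -0.106, 0.1], "twist": [0.3, -0.4, 0], "claw": 0.6},
    {"dp": [-0.0028, -0.106, 0.115], "twist": [0.3, -0.4, 0], "claw": 0.6},
    {"dp": [-0.0028, -0.106, 0.1213], "twist": [0.3, -0.4, 0], "claw": 0.6},
    {"dp": [-0.0028, -0.106, 0.1213], "twist": [0.3, -0.4, 0], "claw": 0.6}
  ]
}}

```text
clock: 18.15
tcp_pos: [0.5443, 0.0809, 0.0867]
tool_rot: [-2.998, -0.938, 0.005]
wrist_force: [-0.2, 0.4, 0.3]
gripper_width: 0.0514
```

```bash
python3 t.py .545 .0813 .088 34.8
```

```text
now 18.15 [0.5443 0.0809 0.0867] yaw 34.75 j7 0.02 w 0.0514 F [-0.2  0.4  0.3] T [-0.06 -0.03  0.01]
dp [ 0.0008  0.     -0.0013] twist [-0.07  0.15 -0.05]
```

Request:
{"method": "servo_tool", "body": {
  "series": [
    {"dp": [0.0008, 0, -0.001], "twist": [0, 0, 0], "claw": 0.3},
    {"dp": [0.0008, 0, -0.001], "twist": [0, 0, 0], "claw": 0.1},
    {"dp": [0.0008, 0, -0.001], "twist": [0, 0, 0], "claw": 0},
    {"dp": [0.0008, 0, -0.001], "twist": [0, 0, 0], "claw": 0},
    {"dp": [0.0008, 0, -0.001], "twist": [0, 0, 0], "claw": 0},
    {"dp": [0.0008, 0, -0.001], "twist": [0, 0, 0], "claw": 0}
  ],
  "squeeze": 50
}}

```text
clock: 18.9
tcp_pos: [0.5451, 0.081, 0.0887]
tool_rot: [2.997, 0.939, -0.004]
wrist_force: [-2.8, -1.8, 5.8]
gripper_width: 0.0135
```

Request:
{"method": "servo_tool", "body": {
  "series": [
    {"dp": [0, 0, 0], "twist": [0, 0, -4], "claw": 0},
    {"dp": [0, 0, 0], "twist": [0, 0, -9], "claw": 0},
    {"dp": [0, 0, 0], "twist": [0, 0, -14], "claw": 0},
    {"dp": [0, 0, 0], "twist": [0, 0, -20], "claw": 0},
    {"dp": [0, 0, 0], "twist": [0, 0, -26], "claw": 0},
    {"dp": [0, 0, 0], "twist": [0, 0, -32], "claw": 0},
    {"dp": [0, 0, 0], "twist": [0, 0, -38], "claw": 0},
    {"dp": [0, 0, 0], "twist": [0, 0, -44], "claw": 0},
    {"dp": [0, 0, 0], "twist": [0, 0, -50], "claw": 0},
    {"dp": [0, 0, 0], "twist": [0, 0, -55], "claw": 0},
    {"dp": [0, 0, 0], "twist": [0, 0, -59], "claw": 0},
    {"dp": [0, 0, 0], "twist": [0, 0, -60], "claw": 0}
  ]
}}

```text
clock: 20.4
tcp_pos: [0.545, 0.0808, 0.0887]
tool_rot: [-2.126, -2.313, 0.004]
wrist_force: [0.2, 0.1, -2.0]
gripper_width: 0.0131
```

```bash
python3 t.py .545 .0813 .088 94.8;python3 -c "
from plant import robot;print(robot.state()['joints'].round(2))"
```

```text
now 20.4 [0.545  0.0808 0.0887] yaw 94.82 j7 0.91 w 0.0131 F [ 0.2  0.1 -2. ] T [ 0.04 -0.06  0.03]
dp [0.0005 0.0001 0.0007] twist [-0.13  0.08  0.02]
[ 0.41  0.66 -0.81  1.91  0.64  0.85  0.91]
```

Three clicks done. I'll release, rise and turn the tool half round for the second grasp.

Request:
{"method": "servo_tool", "body": {
  "series": [
    {"dp": [0, 0, 0], "twist": [0, 0, 0], "claw": 0.6},
    {"dp": [0, 0, 0], "twist": [0, 0, 0], "claw": 0.6},
    {"dp": [0, 0, 0], "twist": [0, 0, 0], "claw": 0.6},
    {"dp": [0, 0, -0.015], "twist": [0, 0, 0], "claw": 0.6},
    {"dp": [0, 0, -0.04], "twist": [0, 0, 0], "claw": 0.6},
    {"dp": [0, 0, -0.065], "twist": [0, 0, 5], "claw": 0.6},
    {"dp": [0, 0, -0.075], "twist": [0, 0, 15], "claw": 0.6},
    {"dp": [0, 0, -0.075], "twist": [0, 0, 25], "claw": 0.6},
    {"dp": [0, 0, -0.075], "twist": [0, 0, 35], "claw": 0.6},
    {"dp": [0, 0, -0.075], "twist": [0, 0, 45], "claw": 0.6},
    {"dp": [0, 0, -0.075], "twist": [0, 0, 55], "claw": 0.6},
    {"dp": [0, 0, -0.075], "twist": [0, 0, 65], "claw": 0.6}
  ]
}}

```text
clock: 21.9
tcp_pos: [0.5454, 0.0814, 0.1649]
tool_rot: [3.037, 0.8, -0.002]
wrist_force: [0.1, -0.1, -0.1]
gripper_width: 0.0514
```

Request:
{"method": "servo_tool", "body": {
  "series": [
    {"dp": [0, 0, 0], "twist": [0, 0, 10], "claw": 0.6},
    {"dp": [0, 0, 0], "twist": [0, 0, 20], "claw": 0.6},
    {"dp": [0, 0, 0], "twist": [0, 0, 30], "claw": 0.6},
    {"dp": [0, 0, 0], "twist": [0, 0, 40], "claw": 0.6},
    {"dp": [0, 0, 0], "twist": [0, 0, 50], "claw": 0.6},
    {"dp": [0, 0, 0], "twist": [0, 0, 60], "claw": 0.6},
    {"dp": [0, 0, 0], "twist": [0, 0, 70], "claw": 0.6},
    {"dp": [0, 0, 0], "twist": [0, 0, 80], "claw": 0.6},
    {"dp": [0, 0, 0], "twist": [0, 0, 90], "claw": 0.6},
    {"dp": [0, 0, 0], "twist": [0, 0, 100], "claw": 0.6},
    {"dp": [0, 0, 0], "twist": [0, 0, 110], "claw": 0.6},
    {"dp": [0, 0, 0], "twist": [0, 0, 115], "claw": 0.6}
  ]
}}

```text
clock: 23.4
tcp_pos: [0.5456, 0.0821, 0.166]
tool_rot: [-2.304, 2.136, -0.001]
wrist_force: [0.4, 0.8, -0.8]
gripper_width: 0.0511
```

```bash
python3 t.py .545 .0810 .088 -85.2
python3 - <<'E'
from h import *
s=snap('side','side7');print(robot.state()['joints'].round(2))
a=cv2.imread('pics/side7.png')
cv2.imwrite('pics/c8.png',cv2.resize(a[90:240,200:360],None,fx=4,fy=4,interpolation=2))
E
```

```text
now 23.4 [0.5456 0.0821 0.166 ] yaw -85.65 j7 -1.79 w 0.0511 F [ 0.4  0.8 -0.8] T [-0.02 -0.03 -0.06]
dp [0.0011 0.0007 0.078 ] twist [-0.02 -0.01 -0.45]
[-0.05  0.39 -0.2   1.89  0.1   0.86 -1.8 ]
```

View pics/c8.png

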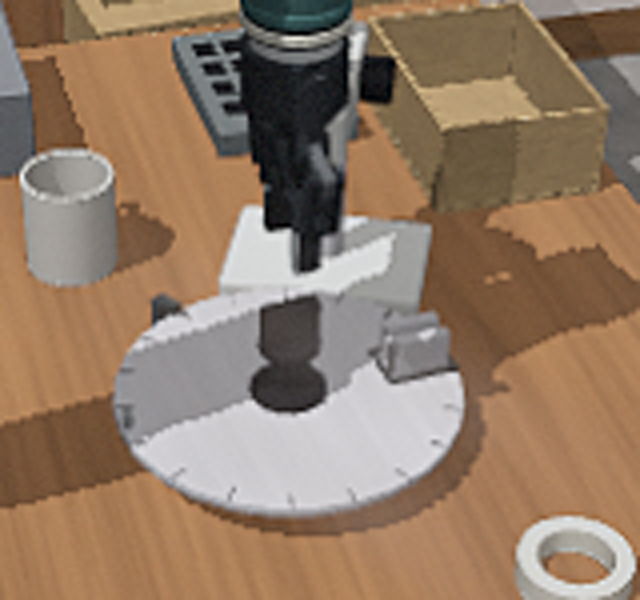

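The dial sits at three clicks, with the sample seated at (415,345) in the crop. I'll descend and grip again.

Request:
{"method": "servo_tool", "body": {
  "series": [
    {"dp": [0.001, 0.0007, 0.02], "twist": [0, 0, -0.4], "claw": 0.6},
    {"dp": [0.001, 0.0007, 0.04], "twist": [0, 0, -0.4], "claw": 0.6},
    {"dp": [0.001, 0.0007, 0.06], "twist": [0, 0, -0.4], "claw": 0.6},
    {"dp": [0.001, 0.0007, 0.073], "twist": [0, 0, -0.4], "claw": 0.6},
    {"dp": [0.001, 0.0007, 0.078], "twist": [0, 0, -0.4], "claw": 0.6},
    {"dp": [0.001, 0.0007, 0.078], "twist": [0, 0, -0.4], "claw": 0.3},
    {"dp": [0.001, 0.0007, 0.078], "twist": [0, 0, -0.4], "claw": 0.1},
    {"dp": [0.001, 0.0007, 0.078], "twist": [0, 0, -0.4], "claw": 0},
    {"dp": [0.001, 0.0007, 0.078], "twist": [0, 0, -0.4], "claw": 0},
    {"dp": [0.001, 0.0007, 0.078], "twist": [0, 0, -0.4], "claw": 0},
    {"dp": [0.001, 0.0007, 0.078], "twist": [0, 0, -0.4], "claw": 0}
  ]
}}

```text
clock: 24.82
tcp_pos: [0.5455, 0.0809, 0.0888]
tool_rot: [-2.309, 2.129, -0.002]
wrist_force: [-1.6, -1.5, 5.5]
gripper_width: 0.0137
```

```bash
python3 t.py .545 .0810 .088 -25.2
```

```text
now 24.825 [0.5455 0.0809 0.0888] yaw -85.36 j7 -1.82 w 0.0137 F [-1.6 -1.5  5.5] T [-0.2   0.22  0.17]
dp [-0.0001  0.0005  0.0008] twist [-6.000e-02 -7.000e-02 -6.016e+01]
```

Request:
{"method": "servo_tool", "body": {
  "series": [
    {"dp": [0, 0, 0], "twist": [0, 0, -4], "claw": 0},
    {"dp": [0, 0, 0], "twist": [0, 0, -9], "claw": 0},
    {"dp": [0, 0, 0], "twist": [0, 0, -14], "claw": 0},
    {"dp": [0, 0, 0], "twist": [0, 0, -20], "claw": 0},
    {"dp": [0, 0, 0], "twist": [0, 0, -26], "claw": 0},
    {"dp": [0, 0, 0], "twist": [0, 0, -32], "claw": 0},
    {"dp": [0, 0, 0], "twist": [0, 0, -38], "claw": 0},
    {"dp": [0, 0, 0], "twist": [0, 0, -44], "claw": 0},
    {"dp": [0, 0, 0], "twist": [0, 0, -49], "claw": 0},
    {"dp": [0, 0, 0], "twist": [0, 0, -53], "claw": 0},
    {"dp": [0, 0, 0], "twist": [0, 0, -56], "claw": 0},
    {"dp": [0, 0, 0], "twist": [0, 0, -58], "claw": 0}
  ]
}}

```text
clock: 26.32
tcp_pos: [0.5454, 0.0813, 0.0888]
tool_rot: [-3.052, 0.741, -0.002]
wrist_force: [-1.0, 0.6, 1.6]
gripper_width: 0.0132
```

```bash
python3 t.py .545 .0810 .088 -25.2
```

```text
now 26.325 [0.5454 0.0813 0.0888] yaw -27.29 j7 -0.96 w 0.0132 F [-1.   0.6  1.6] T [ 0.24  0.13 -0.01]
dp [-0.0003  0.0004  0.0008] twist [-0.05 -0.07 -2.09]
```

Request:
{"method": "servo_tool", "body": {
  "series": [
    {"dp": [0, 0, 0], "twist": [0, 0, -1], "claw": 0},
    {"dp": [0, 0, 0], "twist": [0, 0, -2], "claw": 0},
    {"dp": [0, 0, 0], "twist": [0, 0, -2], "claw": 0},
    {"dp": [0, 0, 0], "twist": [0, 0, -2], "claw": 0.5},
    {"dp": [0, 0, 0], "twist": [0, 0, -2], "claw": 0.5},
    {"dp": [0, 0, 0], "twist": [0, 0, -2], "claw": 0.5},
    {"dp": [0, 0, -0.015], "twist": [0, 0, -2], "claw": 0.5},
    {"dp": [0, 0, -0.04], "twist": [0, 0, -2], "claw": 0.5},
    {"dp": [0, 0, -0.07], "twist": [0, 0, -2], "claw": 0.5},
    {"dp": [0, 0, -0.1], "twist": [0, 0, -2], "claw": 0.5}
  ]
}}

```text
clock: 27.58
tcp_pos: [0.5454, 0.0814, 0.1908]
tool_rot: [-3.065, 0.687, -0.004]
wrist_force: [0.8, -0.5, 0.5]
gripper_width: 0.0427
```

```bash
python3 t.py .42 -.15 .2 -25.2
```

```text
now 27.575 [0.5454 0.0814 0.1908] yaw -25.29 j7 -0.86 w 0.0427 F [ 0.8 -0.5  0.5] T [ 0.01 -0.02  0.02]
dp [-0.0145  0.2628 -0.0096] twist [-0.08 -0.12 -0.09]
```

Request:
{"method": "servo_tool", "body": {
  "series": [
    {"dp": [0, 0.015, -0.005], "twist": [0, 0, 0], "claw": 0.5},
    {"dp": [0, 0.05, -0.01], "twist": [0, 0, 0], "claw": 0.5},
    {"dp": [-0.005, 0.09, -0.01], "twist": [0, 0, 0], "claw": 0.5},
    {"dp": [-0.01, 0.13, -0.01], "twist": [0, 0, 0], "claw": 0.5},
    {"dp": [-0.01, 0.17, -0.01], "twist": [0, 0, 0], "claw": 0.5},
    {"dp": [-0.014, 0.21, -0.01], "twist": [0, 0, 0], "claw": 0.5},
    {"dp": [-0.014, 0.245, -0.01], "twist": [0, 0, 0], "claw": 0.5},
    {"dp": [-0.014, 0.26, -0.01], "twist": [0, 0, 0], "claw": 0.5},
    {"dp": [-0.014, 0.26, -0.01], "twist": [0, 0, 0], "claw": 0.5}
  ]
}}

```text
clock: 28.7
tcp_pos: [0.4211, -0.1483, 0.2003]
tool_rot: [-3.064, 0.691, -0.003]
wrist_force: [0.2, 0.5, 0.4]
gripper_width: 0.0425
```

```bash
python3 - <<'E'
from h import *
s=snap('side','side8');t=snap('top','top8');print(robot.state()['clock'])
a=cv2.imread('pics/side8.png');b=cv2.imread('pics/top8.png')
r=lambda i,x,y,n:cv2.resize(i[y:y+n,x:x+n],(400,400),interpolation=2)
o=np.hstack([r(b,165,125,100),r(a,220,110,100)])
yw=np.radians(64.8);L=np.array([(-29,22),(29,22),(29,-22),(-29,-22)])/1e3
c=np.array([.545,.0812])+.105*np.array([np.cos(yw),np.sin(yw)])
W=np.c_[c[0]+L[:,0]*np.cos(yw)-L[:,1]*np.sin(yw),c[1]+L[:,0]*np.sin(yw)+L[:,1]*np.cos(yw),np.full(4,.044)]
for im,u0,v0,off in((t,165,125,0),(s,220,110,400)):
    for p in w2px(im,W): cv2.circle(o,(int((p[0]+.5-u0)*4)+off,int((p[1]+.5-v0)*4)),2,(0,0,255),-1)
o=np.vstack([o,np.zeros((200,800,3),np.uint8)]);o[400:,:267]=cv2.resize(b,(267,200),interpolation=cv2.INTER_AREA);o[400:,267:534]=cv2.resize(a,(267,200),interpolation=cv2.INTER_AREA)
cv2.imwrite('pics/c9.png',o)
E
```

```text
28.8
```

View pics/c9.png

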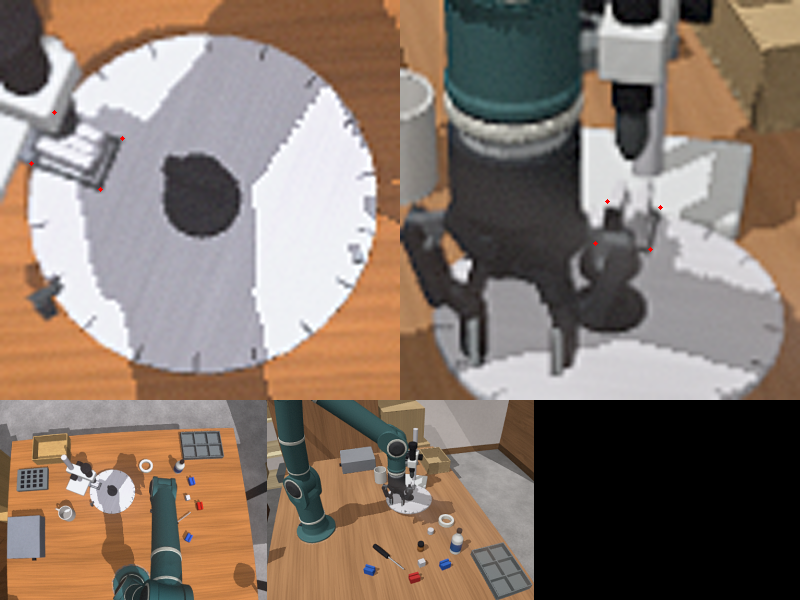

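The nest lies on the predicted six-click outline (red dots), with the sample seated under the lens and the gripper clear. Handing in.

```bash
python3 -c "
from plant import robot;print(robot.close_job())"
```

```text
the job is handed in; nothing more can be done
None
```

The job is done and handed in at about 29 s of the 72 s allowed; the interface gave no verdict.

- **Home stop:** I turned the knob four clicks clockwise. The dial hit the stop with a reaction of about 1.6 N·m, well above the click torque.
- **Sample placing:** I set the grooved aluminium block into the nest. It reached the floor at the expected height with about 6 N of contact, and the next picture showed it standing upright inside the ribs.
- **Six clicks:** I turned the knob counter-clockwise in two grasps of three clicks each, about 60° by tool angle each time, and let go.

In the last pictures the nest lay on the outline I had worked out for six clicks, with the block in it under the lens. The side view of the nest was partly hidden by the gripper and knob, so that check rests mainly on the top view. The gripper was clear of everything, the wrist force read near zero, and the microscope and other items looked undisturbed. No check failed. The only disagreement was 1–2 mm between the predicted and seen rib outline before placing, which is about the camera calibration tolerance.

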